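# Free the back gauge and square up a cover board on the board cutter

## Task

Set up the board cutter for the next cut. Dried glue is holding the sliding back gauge: push it away from the blade until it breaks loose and slide it on until it is fully home against its hidden end stop, without ramming it. Then slide the loose cover board flat into the corner so that its long edge is flush against the fixed fence and its short edge flush against the gauge, and leave the other things on the bench where they are.

Things in the scene. Friction and masses are not known exactly. Their poses are not given: they have to be found in the camera images.
- cutter: Bench board cutter, fixed: grey flat bed 300 mm (its x) by 460 mm (its y), surface 34 mm above the bench. Origin: on the bench (height 0) under the bed's centre. Its y axis points away from the blade, the way the gauge goes; its x axis from the gauge rail to the fence, away from the robot. Between rail, fence, clamp bar and gauge the bed is bare.
- fence (a point): Fixed aluminium fence along the cutter's y on the bed's far side, 18 mm above the bed, from y = -195 to 225 mm. This point: on its flat inner face (the plane x = 120 mm of the cutter), at bed height, at the cutter's y = 0. The board's long edge goes against this face.
- clampbar (a point): Dark clamp bar fixed on the bed beside the blade, 235 mm long (cutter's x), 24 mm wide (y = -225 to -201 mm), 14 mm above the bed. This point: the centre of its top. Beyond it the blade, locked down, at y = -230 to -260 mm, up to 72 mm above the bench; its black handle reaches x = -300 mm. None of this moves.
- gauge: Back gauge: aluminium bar along the cutter's x, 22 mm thick (y 0 to 22), from x = -113 to 117 mm, its top 21 mm above the bed. Origin: on its flat face towards the blade, at bed height, at the cutter's x = 0; axes as the cutter's, so the face is its plane y = 0. It slides only along the cutter's y. The end stop under the bed cannot be seen: it lies 60 to 110 mm on from the start and must be felt.
- carriage (a point): Centre of the top of the gauge's dark steel carriage (46 mm along x, 45 along y, 35 mm above the bed; black thumb screw on top to 53 mm), which rides on the steel rail. Dried glue (white blobs) holds it at the start: about 10 to 16 N over some 10 mm breaks it free towards +y; then it slides with 2 to 4 N, stays where left and stops dead at the stop. 45 N against the stop is ramming.
- board: Loose brown binder's board 90 mm (its x) by 110 mm (its y) by 6 mm thick, 34 to 60 g, flat on the bed between clamp bar and gauge, within 0.3 rad of the cutter's axes. Origin: centre of its underside. The 110 mm edge on its +x side goes against the fence, the 90 mm edge on its +y side against the gauge. It is too wide to be gripped but slides easily when pushed on an edge.
- gluetub: Bystander: closed white glue tub with blue cap, 90 mm across, 115 mm high, on the bench left of the cutter. Origin: centre of its underside.
- tublid: Bystander: flat blue plastic lid, 94 mm across, 12 mm thick, on the bench right of the cutter, beyond the blade. Origin: centre of its underside.
- knife: Bystander: black and yellow snap-off knife, 150 mm long (along its y), 26 mm wide, 20 mm high, lying on the bench right of the cutter, beyond the blade. Origin: near its middle, on the bench.
- straightedge: Bystander: steel straightedge 300 mm (its y) by 35 mm by 6 mm, lying on the bench beyond the fence. Origin: centre of its underside.
There are look-alikes about, which are no part of the job. There is more than one size of the board; the one meant has the size given above.

How it is judged:
On the way, in this order (a step that is already met when the one before it is completed fails the run):
1. the gauge is home against its end stop (y of gauge in the frame of cutter above 0.153 m), for 0.2 s.
2. the board lies flush in the corner of fence and gauge (x of board in the frame of cutter above 0.073 m and y of board in the frame of gauge above -0.057 m and angle between the x axis of board and the x axis of cutter, either way round below 0.025 rad), for 0.2 s.
At the end, for the whole second after the job is handed in: The gauge stands within 2 mm of its hidden end stop; the board lies flat and at rest on the bed, its 110 mm edge within 2 mm of the fence and its 90 mm edge within 2 mm of the gauge's face, square to the fence within 0.025 rad (all of step 2 and y of gauge in the frame of cutter above 0.153 m and x of board in the frame of cutter below 0.077 m and y of board in the frame of gauge below -0.053 m and angle between board's own z axis and vertical below 0.02 rad and height (world z) of board below 0.037 m and linear speed of board below 0.01 m/s); the robot touches nothing.
It fails at once if the gauge is rammed into its stop (45 N or more) (contact force between gauge and cutter above 45 N).
It fails at once if a bystander on the bench is moved by more than 20 mm (distance of any of gluetub, tublid, knife, straightedge from where it was at the start of the episode above 0.02 m).
It also fails if it takes over 72 s, if anything falls off the work surface, if the arm or the gripper's body presses on something with over 40 N, if the wrist force passes 120 N, or if a joint passes its speed limit or range.

## Robot

A 6-joint arm with a two-finger parallel gripper is mounted at the origin on the work surface. World frame = base frame: x ahead of the robot, y to its left, z up, the work surface at z = 0. Lengths are in m, angles in rad, forces in N, time in s.
With the tool pointing down it reaches from about 0.35 to 0.875 m from the base axis. Payload 15.5 kg.
Tool frame: the origin (TCP) lies midway between the tips of the shut fingers; the grasp point (between the pads) lies 19 mm behind it (robot.grasp_offset is the distance from the TCP to the grasp point, in m); z points along the fingers, y is the line along which they close (so a half turn about z gives the same grasp; the last joint's range is limited). The gripper opens to 85 mm and grips with 20 to 120 N. Pads are 22 mm wide; open, the fingers measure 114 mm over their backs; the gripper's body (76 mm by 85 mm) begins 54 mm behind the grasp point. The pads swing forward as they close: fully open they stand 13 mm farther back than shut.
Start: joints at [-1.401, 0.494, 1.345, -0, 1.302, -0.096], TCP at [0.164, -0.603, 0.231] pointing down, gripper open.
Joint ranges: [-2.91, 2.91], [-0.82, 2.16], [0.22, 2.67], [-1.22, 4.37], [0.12, 2.79], [-3.08, 3.08]. Speed limits (rad/s): [1.89, 1.89, 2.57, 3.01, 3.01, 3.01].

## Interface

Orientations are given as a rotation vector (axis times angle).
In Python, from station import robot gives the robot as it stands. The module is installed in compiled form; this text tells all that it offers.
- The arm moves only by the tool send_rows, never from a script. Its argument "increments" is one flat list of numbers, 7 for each row, row after row: the turn, a rotation vector about the tool's x, y, z as a fraction of full scale, then the shift along the tool's x, y, z as a fraction of full scale, then the opening, from 0 (shut) to 1 (fully open). In form: [wx, wy, wz, dx, dy, dz, grip, wx, wy, wz, dx, dy, dz, grip, ...]. A call has 1 to 5 rows; each row is the pose to reach, as a shift and turn from the pose commanded when the call began, along the tool's axes at that moment, turning the shorter way round; what a row does not reach only later rows make up. Full scale, the value 1, is 0.25 m for a shift and pi rad for a turn. A row lasts 1/12 s, in which the tool goes at most 41.7 mm and 7.16 degrees, less where a joint would pass 70% of its speed; a pose out of reach is approached as far as the arm can. A call with a number of a shift or a turn outside -1 to 1 is refused whole. A call with a gripper value outside its range is refused whole. The fingers move at their own pace and stop on an object; "newtons" is the grip in N (left out, the last holds). Time passes only in rows, so rows that repeat a pose let the fingers close. It gives the time, the measured TCP pose, the force, the opening and the grip force at its end, in the units of the state.
- robot.get_obs(): the state, without advancing time (a new reading comes with each control period).
- robot.camera(name): name is "scene" or "top"; returns (picture, depth): 400x640x3 uint8, red, green, blue; 400x640 float32, m along the optical axis (not along the pixel's ray), 0 where there is no reading.
- robot.calibration(name): a dict with "fx", "fy", "cx", "cy" (pixels), "world_from_camera" (4x4, takes a point from camera to world coordinates). Camera axes: x right, y down, z forward; pixel columns grow to the right and rows downward; lengths in m; the calibration is good to about 2 mm. A picture is of the moment at which its call begins. calibration takes no time and is no camera call.
- robot.close_job(): hands the job in; it is judged then, once.
The state is a dict: "time": time; "q": joint angles; "qd": joint speeds; "tau": joint torques, N m; "position": TCP position; "tool_rot": TCP orientation; "force": force on the tool from outside, world axes, zero at the start; "moment": the same for the moment, N m; "gripper_width": finger opening in m; "grip_force": force on a finger pad.
Only numpy, scipy, OpenCV 4.12 (cv2) and the standard library are available. Lean on these libraries where they do the work, as an engineer would, in place of code of your own. Each camera call takes 0.05 s, during which the arm holds its last target. There are 200 camera calls.

## Working session

There is one attempt and no reset: what is moved stays moved. The work goes in short steps, Python scripts to look and compute and a tool call to move; the robot and the scene stay as the last step left them, time stands still between calls to the robot, and variables do not carry over. Pictures are saved under pics/ and viewed, at most 10 in all, crops included, and the job is handed in when it is done.

Besides the shell and the picture viewer there is one more tool, called after ">>>" as a command line: name --argument value ..., lists and objects as JSON in quotes. send_rows: Moves the arm, as the interface text tells. Its arguments: {"type":"object","properties":{"increments":{"type":"array"},"newtons":{"type":"number"}},"required":["increments"]}

```bash
mkdir -p pics
python3 - <<'E'
from station import robot
import cv2,numpy as np
for n in("scene","top"):
    im,d=robot.camera(n);cv2.imwrite(f"pics/{n}0.png",im[:,:,::-1]);np.savez(f"{n}0.npz",im=im,d=d)
    c=robot.calibration(n);print(n,c['fx'],c['fy'],c['cx'],c['cy'],np.round(c['world_from_camera'],4).tolist())
o=robot.get_obs();print({k:np.round(v,4) for k,v in o.items()})
E
```

```text
scene 413.0610038165188 413.0610038165188 322.0531995742973 190.91252385521773 [[-0.5829, 0.5547, -0.5938, 1.2012], [0.8125, 0.4046, -0.4196, 0.512], [0.0075, -0.7271, -0.6865, 0.9161], [0.0, 0.0, 0.0, 1.0]]
top 520.5947410423051 520.5947410423051 310.77026554047575 210.30939236759954 [[0.0201, -0.9955, 0.0923, 0.3198], [-0.9997, -0.019, 0.0123, 0.0054], [-0.0105, -0.0925, -0.9957, 1.7835], [0.0, 0.0, 0.0, 1.0]]
{'time': np.float64(0.1), 'q': array([-1.4006,  0.4941,  1.346 , -0.    ,  1.3025, -0.0955]), 'qd': array([ 0.0004, -0.0037, -0.0005, -0.0005, -0.0014, -0.0001]), 'tau': array([-1.00000e-03, -8.83588e+01, -3.84562e+01, -3.00000e-04,
        5.30000e-03, -0.00000e+00]), 'position': array([ 0.1641, -0.6028,  0.2308]), 'tool_rot': array([-3.1128e+00, -4.1600e-01,  1.0000e-04]), 'force': array([-0.1417, -0.7076,  0.1669]), 'moment': array([-0.0017,  0.097 ,  0.0076]), 'grip_force': np.float64(0.0), 'gripper_width': np.float64(0.0856)}
```

View pics/top0.png

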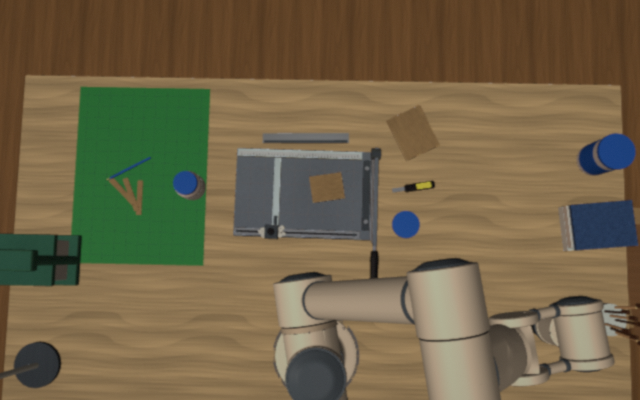

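View pics/scene0.png

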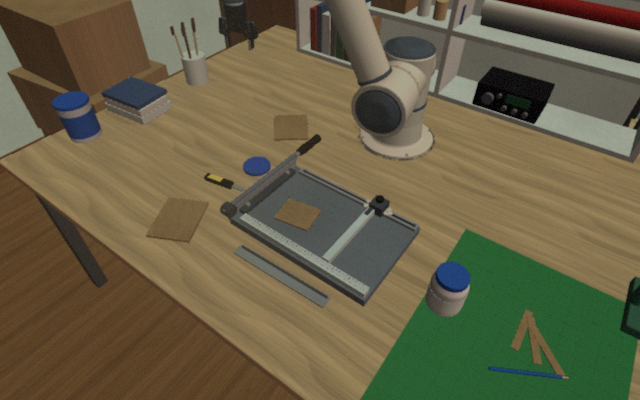

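```bash
cat > h.py <<'E'
import numpy as np,cv2
from station import robot
def ray(n,uv,z):
    c=robot.calibration(n);T=c['world_from_camera'];uv=np.atleast_2d(np.asarray(uv,float))
    d=np.c_[(uv[:,0]-c['cx'])/c['fx'],(uv[:,1]-c['cy'])/c['fy'],np.ones(len(uv))]@T[:3,:3].T
    return T[:3,3]+d*((z-T[2,3])/d[:,2])[:,None]
def proj(n,P):
    c=robot.calibration(n);T=np.linalg.inv(c['world_from_camera']);p=np.atleast_2d(P)@T[:3,:3].T+T[:3,3]
    return np.c_[c['fx']*p[:,0]/p[:,2]+c['cx'],c['fy']*p[:,1]/p[:,2]+c['cy']]
def board(n,im,box):
    x0,y0,x1,y1=box;hsv=cv2.cvtColor(im,cv2.COLOR_RGB2HSV);m=np.zeros(im.shape[:2],np.uint8)
    m[y0:y1,x0:x1]=cv2.inRange(hsv,(5,70,60),(25,255,255))[y0:y1,x0:x1]
    c=max(cv2.findContours(m,cv2.RETR_EXTERNAL,cv2.CHAIN_APPROX_NONE)[0],key=cv2.contourArea)
    w=ray(n,c[:,0,:],.040)
    r=cv2.minAreaRect((w[:,:2]*1000).astype(np.float32)); return r,cv2.boxPoints(r)
E
python3 - <<'E'
from h import *
t=np.load('top0.npz')['im'];s=np.load('scene0.npz')['im']
for n,im,b in(("top",t,(290,160,360,215)),("scene",s,(262,190,330,236))):
    r,p=board(n,im,b);print(n,r,np.round(p).tolist())
cv2.imwrite('pics/crop.png',cv2.resize(t[135:275,225:420,::-1],None,fx=4,fy=4,interpolation=cv2.INTER_CUBIC))
cv2.imwrite('pics/crops.png',cv2.resize(s[130:300,215:425,::-1],None,fx=3.5,fy=3.5,interpolation=cv2.INTER_CUBIC))
E
```

```text
top ((561.628662109375, -24.557514190673828), (90.03262329101562, 109.44198608398438), 9.261260032653809) [[508.0, 22.0], [526.0, -86.0], [615.0, -71.0], [597.0, 37.0]]
scene ((563.6878662109375, -25.668251037597656), (93.34220123291016, 111.34915924072266), 9.172320365905762) [[509.0, 22.0], [526.0, -88.0], [619.0, -73.0], [601.0, 37.0]]
```

View pics/crop.png

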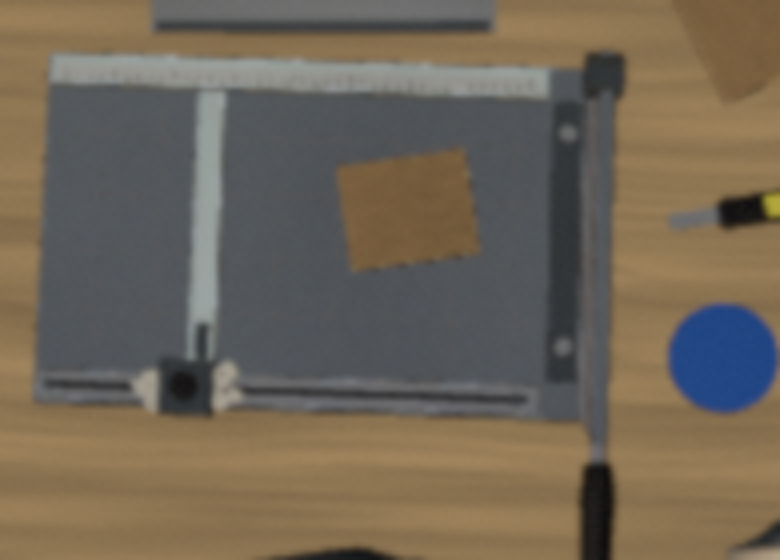

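View pics/crops.png

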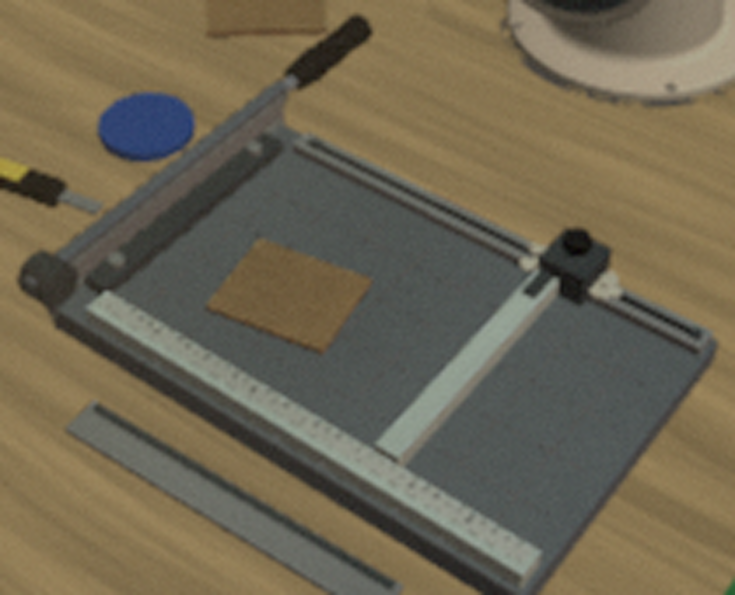

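```bash
cat >> h.py <<'E'
def edges(n,im,A,B,side,z,W=8):
    # subpixel edge along world line A->B (z): sample across (world dir side), bright->dark steepest point
    g=cv2.GaussianBlur(cv2.cvtColor(im,cv2.COLOR_RGB2GRAY),(0,0),.7).astype(np.float32);P=[]
    s=np.linspace(-.012,.012,97)
    for t in np.linspace(0,1,60):
        q=np.array(A)+(np.array(B)-A)*t
        w=np.c_[q[0]+side[0]*s,q[1]+side[1]*s,np.full(97,z)];uv=proj(n,w).astype(np.float32)
        v=cv2.remap(g,uv[:,:1],uv[:,1:],cv2.INTER_CUBIC)[:,0];k=np.argmin(np.gradient(v));P.append(w[k,:2])
    P=np.float32(P);l=cv2.fitLine(P,cv2.DIST_HUBER,0,.01,.01).ravel();nn=np.array([-l[1],l[0]])
    return l,np.std((P-l[2:])@nn)
E
python3 - <<'E'
from h import *
t=np.load('top0.npz')['im'];s=np.load('scene0.npz')['im']
f=lambda a:np.array(a)/4+[225,135]
F=ray('top',f([[60,83],[190,87],[240,89],[540,97]]),.052)[:,:2];G=ray('top',f([[226,105],[218,310]]),.055)[:,:2]
print(F.round(4).tolist(),G.round(4).tolist())
print('carriage',ray('top',f([[186,386]]),.087),'carr right edge',ray('top',f([[212,386]]),.069))
for n,im in(('top',t),('scene',s)):
    for k,(A,B,sd,z) in dict(fence=(F[2],F[3],(-1,0),.052),gauge=(G[0],G[1],(0,-1),.055)).items():
        l,e=edges(n,im,A,B,sd,z);
        print(n,k,np.round(l,4),'std',e.round(4),'ang',np.degrees(np.arctan2(l[1],l[0])))
E
```

```text
[[0.6609, 0.2696], [0.6594, 0.1597], [0.6585, 0.1174], [0.6562, -0.1355]] [[0.644, 0.1287], [0.4707, 0.131]]
carriage [[0.40522744 0.15315666 0.087     ]] carr right edge [[0.40655218 0.13327621 0.069     ]]
top fence [ 0.0154  0.9999  0.6586 -0.006 ] std 0.0013 ang 89.11722
top gauge [ 1.     -0.0024  0.5594  0.1329] std 0.001 ang -0.1369728
scene fence [ 0.0116  0.9999  0.6595 -0.009 ] std 0.0009 ang 89.33569
scene gauge [ 1.     -0.0099  0.5474  0.1307] std 0.0009 ang -0.5659859
```

>>> send_rows --increments '[0,0,0.0884,0.716,-0.344,0,0,0,0,0.0884,0.716,-0.344,0,0,0,0,0.0884,0.716,-0.344,0,0,0,0,0.0884,0.716,-0.344,0,0,0,0,0.0884,0.716,-0.344,0,0]'

```text
time: 0.52
position: [0.3156, -0.4711, 0.2311]
tool_rot: [-3.141, 0.019, 0.0]
force: [0.5, -0.9, 0.2]
gripper_width: 0.0255
grip_force: 0.0
```

```bash
cat >> h.py <<'E'
from scipy.spatial.transform import Rotation as R
YAW=-0.0125
def st():
    o=robot.get_obs();r=R.from_rotvec(o['tool_rot']);M=r.as_matrix()
    print('t',o['time'].round(2),'p',o['position'].round(4),'yaw',np.arctan2(M[1,0],M[0,0]).round(4),'tilt',M[:2,2].round(4),'F',o['force'].round(1),'w',o['gripper_width'].round(4));return o,M
def go(p,yaw=YAW):
    o,M=st();d=M.T@(np.array(p)-o['position'])/.25
    T=np.array([[np.cos(yaw),np.sin(yaw),0],[np.sin(yaw),-np.cos(yaw),0],[0,0,-1]])
    print('w',(R.from_matrix(M.T@T).as_rotvec()/np.pi).round(4).tolist(),'d',d.round(4).tolist())
E
python3 - <<'E'
from h import *
go([.46,-.27,.2])
c=ray('top',[[225+565/4,135+240/4]],.048)[0];print(c)
E
```

```text
Traceback (most recent call last):
  File "h.py", line 32, in go
    o,M=st();d=M.T@(np.array(p)-o['position'])/.25
        ~~^^
  File "h.py", line 30, in st
    print('t',o['time'].round(2),'p',o['position'].round(4),'yaw',np.arctan2(M[1,0],M[0,0]).round(4),'tilt',M[:2,2].round(4),'F',o['force'].round(1),'w',o['gripper_width'].round(4));return o,M
              ^^^^^^^^^^^^^^^
AttributeError: 'float' object has no attribute 'round'
```

>>> send_rows --increments '[0,0,0,0.568,-0.811,0,0,0,0,0,0.568,-0.811,0,0,0,0,0,0.568,-0.811,0,0,0,0,0,0.568,-0.811,0,0,0,0,0,0.568,-0.811,0,0]'

```text
time: 0.93
position: [0.4365, -0.3019, 0.2312]
tool_rot: [-3.141, 0.019, 0.0]
force: [1.0, -1.1, -0.0]
gripper_width: -0.0003
grip_force: 0.0
```

```bash
sed -i "s/o\['time'\].round(2)/round(float(o['time']),2)/; s/o\['gripper_width'\].round(4)/round(float(o['gripper_width']),4)/" h.py
python3 - <<'E'
from h import *
go([.455,-.08,.2])
c=ray('top',[[225+565/4,135+240/4]],.048)[0];print(c)
E
```

```text
t 0.93 p [ 0.4365 -0.3019  0.2312] yaw -0.0121 tilt [-0.0002  0.0002] F [ 1.  -1.1 -0. ] w -0.0003
w [-0.0001, 0.0001, 0.0001] d [0.0631, -0.8886, 0.1249]
[ 0.53582896 -0.1581052   0.048     ]
```

>>> send_rows --increments '[0,0,0,0.08,-0.85,0,0,0,0,0,0.08,-0.85,0,0,0,0,0,0.08,-0.85,0,0,0,0,0,0.08,-0.85,0,0,0,0,0,0.08,-0.85,0,0]'

```text
time: 1.35
position: [0.4574, -0.0947, 0.2312]
tool_rot: [-3.141, 0.019, 0.0]
force: [1.6, -0.2, 0.7]
gripper_width: 0.0001
grip_force: 0.0
```

>>> send_rows --increments '[0,0,0,0,-0.64,0.4,0,0,0,0,0,-0.64,0.4,0,0,0,0,0,-0.64,0.4,0,0,0,0,0,-0.64,0.4,0,0,0,0,0,-0.64,0.4,0]'

```text
time: 1.77
position: [0.4583, 0.0663, 0.1293]
tool_rot: [-3.141, 0.017, 0.004]
force: [0.1, -0.3, 0.1]
gripper_width: 0.0001
grip_force: 0.0
```

Run:
```python
from h import *
go([.452,.095,.044])
```

```text
t 1.77 p [0.4583 0.0663 0.1293] yaw -0.0106 tilt [-0.0024  0.0004] F [ 0.1 -0.3  0.1] w 0.0001
w [-0.0001, 0.0008, 0.0006] d [-0.0255, -0.1144, 0.3412]
```

>>> send_rows --increments '[0,0,0,-0.02,-0.09,0.2,0,0,0,0,-0.02,-0.09,0.34,0,0,0,0,-0.02,-0.09,0.34,0,0,0,0,-0.02,-0.09,0.34,0,0,0,0,-0.02,-0.09,0.34,0]'

```text
time: 2.18
position: [0.4553, 0.0855, 0.0472]
tool_rot: [3.141, -0.019, -0.001]
force: [-0.2, -0.5, 0.9]
gripper_width: -0.0002
grip_force: 0.0
```

Run:
```python
from h import *
go([.452,.11,.044])
im,_=robot.camera('scene');cv2.imwrite('pics/a.png',cv2.resize(im[130:300,215:425,::-1],None,fx=3.5,fy=3.5))
```

```text
t 2.18 p [0.4553 0.0855 0.0472] yaw -0.0123 tilt [-0.0004 -0.0001] F [-0.2 -0.5  0.9] w -0.0002
w [0.0, 0.0001, 0.0001] d [-0.0144, -0.098, 0.0129]
```

View pics/a.png

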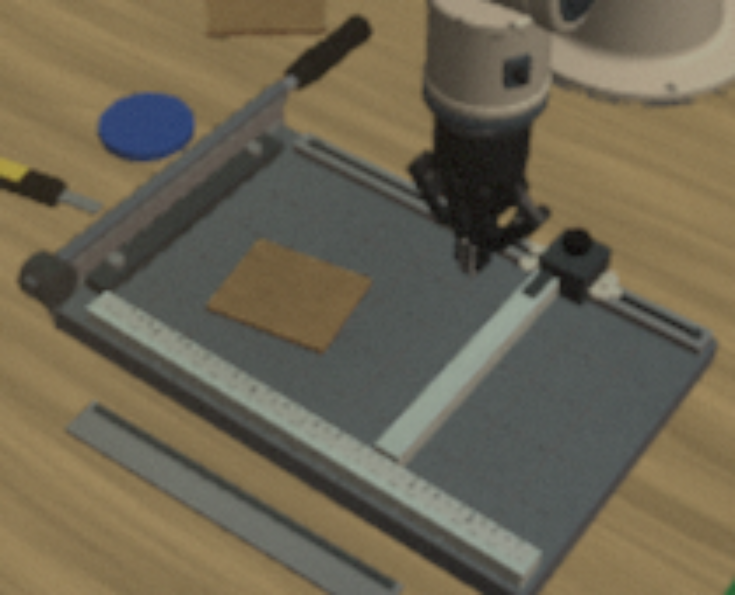

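>>> send_rows --increments '[0,0,0,0.1,-0.04,0.016,0,0,0,0,0.1,-0.07,0.016,0,0,0,0,0.1,-0.08,0.016,0,0,0,0,0.1,-0.08,0.016,0]'

```text
time: 2.57
position: [0.4809, 0.1056, 0.0439]
tool_rot: [-3.141, 0.019, -0.004]
force: [-0.1, -0.2, 0.7]
gripper_width: 0.0
grip_force: 0.0
```

>>> send_rows --increments '[0,0,0,0,-0.01,0,0,0,0,0,0,-0.02,0,0,0,0,0,0,-0.03,0,0,0,0,0,0,-0.04,0,0,0,0,0,0,-0.05,0,0]'

```text
time: 2.98
position: [0.4803, 0.1182, 0.0424]
tool_rot: [3.142, -0.019, -0.0]
force: [0.1, 0.1, 0.5]
gripper_width: -0.0002
grip_force: 0.0
```

>>> send_rows --increments '[0,0,0,0,-0.01,0,0,0,0,0,0,-0.02,0,0,0,0,0,0,-0.03,0,0,0,0,0,0,-0.04,0,0]'

```text
time: 3.32
position: [0.4804, 0.1277, 0.0423]
tool_rot: [3.141, -0.018, -0.001]
force: [-0.1, -8.0, 2.4]
gripper_width: 0.0002
grip_force: 4.1
```

>>> send_rows --increments '[0,0,0,0,-0.01,0,0,0,0,0,0,-0.02,0,0,0,0,0,0,-0.03,0,0,0,0,0,0,-0.04,0,0]'

```text
time: 3.65
position: [0.4805, 0.1383, 0.0423]
tool_rot: [3.141, -0.019, -0.0]
force: [0.0, -3.1, 2.0]
gripper_width: 0.0002
grip_force: 1.6
```

>>> send_rows --increments '[0,0,0,0,-0.01,0,0,0,0,0,0,-0.02,0,0,0,0,0,0,-0.03,0,0,0,0,0,0,-0.04,0,0]'

```text
time: 3.98
position: [0.4807, 0.1483, 0.0423]
tool_rot: [3.141, -0.019, -0.0]
force: [-0.2, -3.0, 1.0]
gripper_width: -0.0
grip_force: 1.6
```

>>> send_rows --increments '[0,0,0,0,-0.02,0,0,0,0,0,0,-0.04,0,0,0,0,0,0,-0.06,0,0,0,0,0,0,-0.08,0,0,0,0,0,0,-0.09,0,0]'

```text
time: 4.4
position: [0.481, 0.1714, 0.0423]
tool_rot: [-3.141, 0.018, -0.0]
force: [0.3, -3.0, 1.2]
gripper_width: 0.0002
grip_force: 1.6
```

>>> send_rows --increments '[0,0,0,0,-0.008,0,0,0,0,0,0,-0.016,0,0,0,0,0,0,-0.024,0,0,0,0,0,0,-0.032,0,0]'

```text
time: 4.73
position: [0.4811, 0.1787, 0.0423]
tool_rot: [3.141, -0.019, -0.0]
force: [-0.7, -2.0, 0.8]
gripper_width: 0.0002
grip_force: 1.6
```

>>> send_rows --increments '[0,0,0,0,-0.005,0,0,0,0,0,0,-0.01,0,0,0,0,0,0,-0.015,0,0,0,0,0,0,-0.02,0,0]'

```text
time: 5.07
position: [0.4812, 0.1836, 0.0423]
tool_rot: [-3.142, 0.019, 0.0]
force: [0.3, -2.9, 0.7]
gripper_width: 0.0001
grip_force: 1.6
```

>>> send_rows --increments '[0,0,0,0,-0.005,0,0,0,0,0,0,-0.01,0,0,0,0,0,0,-0.015,0,0,0,0,0,0,-0.02,0,0]'

```text
time: 5.4
position: [0.4812, 0.1887, 0.0423]
tool_rot: [-3.142, 0.019, 0.0]
force: [-0.2, -3.1, 1.5]
gripper_width: 0.0001
grip_force: 1.6
```

>>> send_rows --increments '[0,0,0,0,-0.004,0,0,0,0,0,0,-0.008,0,0,0,0,0,0,-0.012,0,0]'

```text
time: 5.65
position: [0.4813, 0.1917, 0.0423]
tool_rot: [-3.142, 0.019, -0.0]
force: [-0.6, -2.8, 0.9]
gripper_width: 0.0002
grip_force: 1.5
```

>>> send_rows --increments '[0,0,0,0,-0.004,0,0,0,0,0,0,-0.008,0,0,0,0,0,0,-0.012,0,0]'

```text
time: 5.9
position: [0.4813, 0.1946, 0.0423]
tool_rot: [-3.142, 0.019, -0.0]
force: [-1.0, -3.3, 0.9]
gripper_width: -0.0001
grip_force: 1.5
```

>>> send_rows --increments '[0,0,0,0,-0.004,0,0,0,0,0,0,-0.008,0,0]'

```text
time: 6.07
position: [0.4813, 0.1967, 0.0423]
tool_rot: [3.142, -0.019, -0.0]
force: [-0.5, -2.8, 0.4]
gripper_width: -0.0003
grip_force: 1.5
```

>>> send_rows --increments '[0,0,0,0,-0.004,0,0,0,0,0,0,-0.008,0,0]'

```text
time: 6.23
position: [0.4813, 0.1979, 0.0423]
tool_rot: [3.14, -0.018, -0.0]
force: [1.5, -21.4, 2.7]
gripper_width: -0.0
grip_force: 10.8
```

>>> send_rows --increments '[0,0,0,0,-0.004,0,0,0,0,0,0,-0.008,0,0]'

```text
time: 6.4
position: [0.4812, 0.1985, 0.0422]
tool_rot: [3.138, -0.017, -0.001]
force: [4.9, -40.2, 5.9]
gripper_width: -0.0001
grip_force: 19.9
```

>>> send_rows --increments '[0,0,0,0,0.02,0,0,0,0,0,0,0.06,0,0,0,0,0,0,0.12,0,0,0,0,0,0,0.12,-0.2,0]'

```text
time: 6.73
position: [0.4779, 0.1681, 0.079]
tool_rot: [3.139, -0.02, -0.015]
force: [-2.0, -0.2, -0.8]
gripper_width: -0.0003
grip_force: 0.0
```

Run:
```python
from h import *
st()
for n in('top','scene'):
    im,_=robot.camera(n)
    r,p=board(n,im,(290,160,360,215) if n=='top' else (262,190,330,236));print(n,r)
    l,e=edges(n,im,np.array([.56,.2099]),np.array([.63,.209]),(0,-1),.055);print('gauge',l.round(4),e)
```

```text
t 6.73 p [0.4779 0.1681 0.079 ] yaw -0.0128 tilt [-0.0096 -0.0021] F [-2.  -0.2 -0.8] w -0.0003
top ((561.628662109375, -24.557514190673828), (90.03262329101562, 109.44198608398438), 9.261260032653809)
gauge [ 1.     -0.0048  0.5978  0.2104] 0.0042971633
scene ((563.8560791015625, -25.641494750976562), (93.00592803955078, 111.34307861328125), 9.177384376525879)
gauge [ 0.9999 -0.0123  0.6043  0.2081] 0.00084252405
```

>>> send_rows --increments '[0,0,0,-0.02,0.79,0,0.6,0,0,0,-0.02,0.79,0,0.6,0,0,0,-0.02,0.79,0,0.6,0,0,0,-0.02,0.79,0,0.6,0,0,0,-0.02,0.79,0,0.6]'

```text
time: 7.25
position: [0.4735, -0.0296, 0.0841]
tool_rot: [3.141, -0.019, 0.002]
force: [1.5, -1.1, 0.9]
gripper_width: 0.0515
grip_force: 0.0
```

>>> send_rows --increments '[0,0,0,0,0,0.08,0.6,0,0,0,0,0,0.15,0.6,0,0,0,0,0,0.15,0.6]'

```text
time: 7.5
position: [0.4727, -0.0274, 0.0445]
tool_rot: [-3.141, 0.021, 0.004]
force: [-1.5, -0.5, -0.3]
gripper_width: 0.0512
grip_force: 0.0
```

Run:
```python
from h import *
go([.475,-.03,.03])
```

```text
t 7.5 p [ 0.4727 -0.0274  0.0445] yaw -0.0136 tilt [-0.0023  0.0007] F [-1.5 -0.5 -0.3] w 0.0512
w [-0.0002, 0.0007, -0.0003] d [0.0096, 0.0102, 0.0581]
```

>>> send_rows --increments '[0,0,0,0,0.01,0.016,0.6,0,0,0,0,0.01,0.032,0.6,0,0,0,0,0.01,0.032,0.6]'

```text
time: 7.75
position: [0.4738, -0.0292, 0.0385]
tool_rot: [3.142, -0.018, 0.001]
force: [0.1, -0.4, -0.1]
gripper_width: 0.0512
grip_force: 0.0
```

>>> send_rows --increments '[0,0,0,0,0,0.006,0.6,0,0,0,0,0,0.012,0.6]'

```text
time: 7.92
position: [0.474, -0.0292, 0.0358]
tool_rot: [3.141, -0.018, 0.001]
force: [0.6, -0.1, -0.2]
gripper_width: 0.0514
grip_force: 0.0
```

>>> send_rows --increments '[0,0,0,0,0,0.004,0.6,0,0,0,0,0,0.008,0.6]'

```text
time: 8.08
position: [0.4738, -0.0292, 0.0336]
tool_rot: [3.141, -0.018, 0.001]
force: [-0.1, 1.0, -0.5]
gripper_width: 0.0511
grip_force: 0.0
```

>>> send_rows --increments '[0,0,0,0,0,0.004,0.6,0,0,0,0,0,0.008,0.6]'

```text
time: 8.25
position: [0.4737, -0.0293, 0.0314]
tool_rot: [3.142, -0.019, 0.0]
force: [-0.6, -0.3, -0.8]
gripper_width: 0.0514
grip_force: 0.0
```

>>> send_rows --increments '[0,0,0,0,0,0.004,0.6,0,0,0,0,0,0.004,0.6]'

```text
time: 8.42
position: [0.4737, -0.0293, 0.0307]
tool_rot: [3.141, -0.019, 0.0]
force: [-1.1, 1.0, 7.5]
gripper_width: 0.0517
grip_force: 4.1
```

>>> send_rows --increments '[0,0,0,0,0,0.004,0.6,0,0,0,0,0,0.004,0.6]'

```text
time: 8.58
position: [0.4738, -0.0294, 0.0306]
tool_rot: [3.141, -0.019, 0.002]
force: [-5.8, 1.0, 35.7]
gripper_width: 0.0511
grip_force: 17.8
```

>>> send_rows --increments '[0,0,0,0,0,-0.006,0.6,0,0,0,0,0,-0.012,0.6,0,0,0,0.02,0,-0.012,0.6,0,0,0,0.04,0,-0.012,0.6,0,0,0,0.06,0,-0.012,0.6]'

```text
time: 9.0
position: [0.4894, -0.0296, 0.0323]
tool_rot: [3.142, -0.019, 0.0]
force: [-0.4, -0.2, -0.2]
gripper_width: 0.051
grip_force: 0.0
```

>>> send_rows --increments '[0,0,0,0.02,0,0,0.6,0,0,0,0.04,0,0,0.6,0,0,0,0.06,0,0,0.6,0,0,0,0.08,0,0,0.6,0,0,0,0.1,0,0,0.6]'

```text
time: 9.42
position: [0.5141, -0.0298, 0.0324]
tool_rot: [-3.141, 0.019, 0.0]
force: [-0.2, -0.5, -0.0]
gripper_width: 0.0514
grip_force: 0.1
```

Run:
```python
from h import *
st()
im,_=robot.camera('scene')
r,p=board('scene',im,(245,190,330,250));print(r,p.round().tolist())
cv2.imwrite('pics/b.png',cv2.resize(im[130:300,215:425,::-1],None,fx=3.5,fy=3.5))
```

```text
t 9.42 p [ 0.5141 -0.0298  0.0324] yaw -0.012 tilt [-0.0001  0.0001] F [-0.2 -0.5 -0. ] w 0.0514
((573.7901000976562, -30.064266204833984), (94.58079528808594, 111.9146728515625), 4.579729080200195) [[522.0, 22.0], [531.0, -90.0], [625.0, -82.0], [616.0, 29.0]]
```

View pics/b.png

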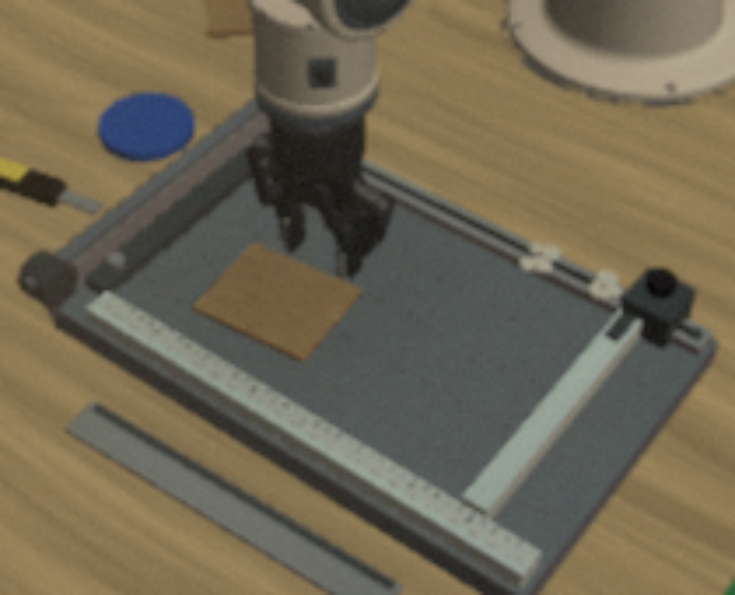

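>>> send_rows --increments '[0,0,0,0.02,0,0,0.6,0,0,0,0.04,0,0,0.6,0,0,0,0.06,0,0,0.6,0,0,0,0.08,0,0,0.6,0,0,0,0.1,0,0,0.6]'

```text
time: 9.88
position: [0.5392, -0.0301, 0.0325]
tool_rot: [3.142, -0.019, 0.0]
force: [-1.7, 0.5, -0.6]
gripper_width: 0.0509
grip_force: 0.2
```

>>> send_rows --increments '[0,0,0,0.01,0,0,0.6,0,0,0,0.02,0,0,0.6,0,0,0,0.03,0,0,0.6,0,0,0,0.04,0,0,0.6]'

```text
time: 10.22
position: [0.5487, -0.0302, 0.0324]
tool_rot: [-3.142, 0.019, 0.0]
force: [0.1, 0.0, -0.3]
gripper_width: 0.0512
grip_force: 0.1
```

>>> send_rows --increments '[0,0,0,0.006,0,0,0.6,0,0,0,0.012,0,0,0.6]'

```text
time: 10.38
position: [0.5517, -0.0303, 0.0324]
tool_rot: [-3.142, 0.019, 0.0]
force: [0.2, 0.7, 0.4]
gripper_width: 0.0513
grip_force: 0.2
```

>>> send_rows --increments '[0,0,0,0.006,0,0,0.6,0,0,0,0.012,0,0,0.6]'

```text
time: 10.55
position: [0.5547, -0.0303, 0.0324]
tool_rot: [-3.142, 0.019, 0.0]
force: [0.3, -0.2, 0.6]
gripper_width: 0.0516
grip_force: 0.2
```

>>> send_rows --increments '[0,0,0,0.004,0,0,0.6,0,0,0,0.006,0,0,0.6]'

```text
time: 10.72
position: [0.5563, -0.0303, 0.0324]
tool_rot: [-3.142, 0.019, -0.0]
force: [-0.3, -0.4, -0.5]
gripper_width: 0.0514
grip_force: 0.1
```

Run:
```python
from h import *
st()
im,_=robot.camera('scene')
r,p=board('scene',im,(235,190,330,260));print(r,p.round().tolist())
```

```text
t 10.72 p [ 0.5563 -0.0303  0.0324] yaw -0.0119 tilt [0. 0.] F [-0.3 -0.4 -0.5] w 0.0514
((609.1209716796875, -34.5644416809082), (111.5787582397461, 85.57068634033203), 88.76229095458984) [[565.0, -89.0], [651.0, -91.0], [653.0, 20.0], [568.0, 22.0]]
```

>>> send_rows --increments '[0,0,0,0.004,0,0,0.6,0,0,0,0.006,0,0,0.6]'

```text
time: 10.93
position: [0.5576, -0.0304, 0.0324]
tool_rot: [-3.142, 0.019, 0.0]
force: [-0.3, -0.2, 0.9]
gripper_width: 0.0512
grip_force: 0.1
```

>>> send_rows --increments '[0,0,0,0.004,0,0,0.6,0,0,0,0.006,0,0,0.6]'

```text
time: 11.1
position: [0.5586, -0.0303, 0.0323]
tool_rot: [-3.141, 0.019, 0.002]
force: [-4.5, 0.2, 2.6]
gripper_width: 0.0512
grip_force: 2.3
```

>>> send_rows --increments '[0,0,0,0.003,0,0,0.6,0,0,0,0.003,0,0,0.6]'

```text
time: 11.27
position: [0.5587, -0.0302, 0.0323]
tool_rot: [-3.141, 0.019, 0.004]
force: [-7.5, -0.0, 4.6]
gripper_width: 0.0511
grip_force: 3.5
```

>>> send_rows --increments '[0,0,0,-0.02,0,0,0.6,0,0,0,-0.08,0,0,0.6,0,0,0,-0.12,0,-0.08,0.6,0,0,0,-0.12,0,-0.2,0.6]'

```text
time: 11.6
position: [0.5262, -0.0296, 0.0808]
tool_rot: [-3.141, 0.019, 0.01]
force: [0.7, 0.4, -0.2]
gripper_width: 0.0511
grip_force: 0.0
```

Run:
```python
from h import *
for n in('top','scene'):
    im,_=robot.camera(n)
    r,p=board(n,im,(290,155,370,215) if n=='top' else (235,190,330,260));print(n,r,p.round().tolist())
go([.60,-.14,.085],YAW+np.pi/2);go([.60,-.14,.085],YAW-np.pi/2);print(robot.get_obs()['q'])
```

```text
top ((651.5948486328125, -52.066043853759766), (69.38579559326172, 14.063671112060547), 83.8065414428711) [[641.0, -86.0], [655.0, -87.0], [662.0, -18.0], [648.0, -17.0]]
scene ((610.4322509765625, -34.439544677734375), (113.21598052978516, 82.27033233642578), 89.18217468261719) [[568.0, -90.0], [651.0, -92.0], [652.0, 22.0], [570.0, 23.0]]
t 11.7 p [ 0.5314 -0.0303  0.0857] yaw -0.0119 tilt [ 0.0052 -0.0009] F [ 0.3 -0.3 -0.3] w 0.0515
w [0.0015, -0.0011, -0.4998] d [0.2795, 0.4354, 0.0046]
t 11.7 p [ 0.5314 -0.0303  0.0857] yaw -0.0119 tilt [ 0.0052 -0.0009] F [ 0.3 -0.3 -0.3] w 0.0515
w [-0.0011, -0.0015, 0.5002] d [0.2795, 0.4354, 0.0046]
[-1.69233782e-01  5.57557953e-01  1.73283173e+00  1.59165955e-05
  8.45889772e-01  1.41345996e+00]
```

>>> send_rows --increments '[0,0,-0.5,0.3,0.376,-0.04,0.4,0,0,-0.5,0.3,0.376,-0.04,0.4,0,0,-0.5,0.3,0.376,-0.04,0.4,0,0,-0.5,0.3,0.376,-0.04,0.4,0,0,-0.5,0.3,0.376,-0.04,0.4]'

```text
time: 12.12
position: [0.6052, -0.127, 0.0921]
tool_rot: [2.992, 0.954, 0.003]
force: [-0.7, 0.8, 0.1]
gripper_width: 0.0341
grip_force: 0.0
```

Run:
```python
from h import *
go([.605,-.125,.085],YAW+np.pi/2)
```

```text
t 12.12 p [ 0.6052 -0.127   0.0921] yaw 0.6172 tilt [ 0.002  -0.0007] F [-0.7  0.8  0.1] w 0.0341
w [0.0007, -0.0001, -0.2995] d [0.0037, -0.007, 0.0285]
```

>>> send_rows --increments '[0,0,-0.3,0,0,0,0.4,0,0,-0.3,0,0,0,0.4,0,0,-0.3,0,0,0,0.4,0,0,-0.3,0,0,0,0.4,0,0,-0.3,0,0,0,0.4]'

```text
time: 12.53
position: [0.6039, -0.125, 0.092]
tool_rot: [2.553, 1.831, 0.0]
force: [0.9, -0.4, -0.9]
gripper_width: 0.0343
grip_force: 0.0
```

Run:
```python
from h import *
go([.605,-.125,.04],YAW+np.pi/2)
```

```text
t 12.53 p [ 0.6039 -0.125   0.092 ] yaw 1.2442 tilt [ 0.0003 -0.0001] F [ 0.9 -0.4 -0.9] w 0.0343
w [0.0001, 0.0, -0.1] d [0.0015, 0.0042, 0.208]
```

>>> send_rows --increments '[0,0,-0.0995,0,0,0,0.4,0,0,-0.0995,0,0,0.1,0.4,0,0,-0.0995,0,0,0.2,0.4,0,0,-0.0995,0,0,0.2,0.4]'

```text
time: 12.87
position: [0.6016, -0.1243, 0.0385]
tool_rot: [-2.237, -2.2, 0.004]
force: [-1.6, 0.0, -1.1]
gripper_width: 0.0342
grip_force: 0.0
```

Run:
```python
from h import *
go([.605,-.122,.034],YAW+np.pi/2)
for n in('top','scene'):
    im,_=robot.camera(n)
    r,p=board(n,im,(290,155,370,215) if n=='top' else (235,190,330,260));print(n,r,p.round().tolist())
im=cv2.imwrite('pics/c.png',cv2.resize(im[130:300,215:425,::-1],None,fx=3.5,fy=3.5))
```

```text
t 12.87 p [ 0.6016 -0.1243  0.0385] yaw 1.554 tilt [-0.0048  0.0015] F [-1.6  0.  -1.1] w 0.0342
w [-0.0015, -0.0005, -0.0014] d [0.0094, 0.0134, 0.0179]
top ((610.9769287109375, -13.517120361328125), (92.50203704833984, 71.06580352783203), 0.9130100607872009) [[564.0, 21.0], [565.0, -50.0], [658.0, -48.0], [657.0, 23.0]]
scene ((610.5299072265625, -34.58738708496094), (112.92311096191406, 82.07080078125), 89.18217468261719) [[569.0, -90.0], [651.0, -92.0], [652.0, 21.0], [570.0, 22.0]]
```

View pics/c.png

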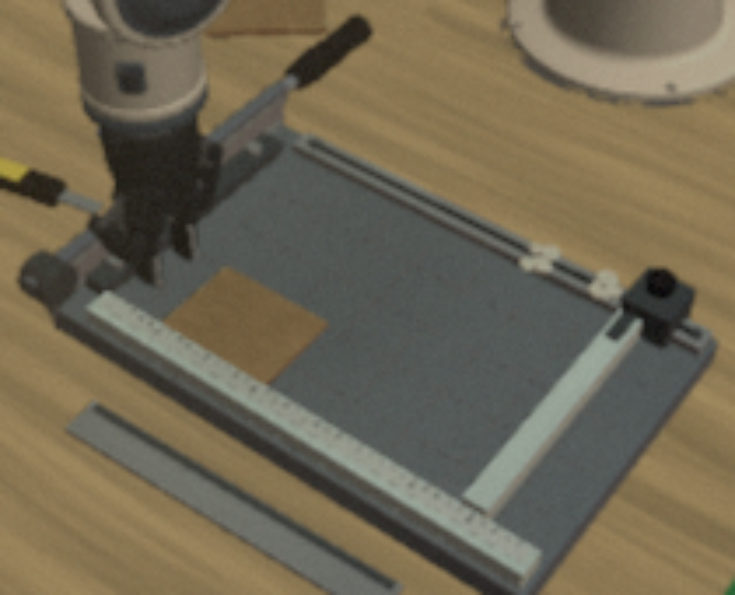

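>>> send_rows --increments '[0,0,0,0,0,0,0.4,0,0,0,0,0,0,0.4]'

```text
time: 13.13
position: [0.6046, -0.1252, 0.0438]
tool_rot: [2.244, 2.196, 0.002]
force: [-0.1, -0.2, 0.3]
gripper_width: 0.0342
grip_force: 0.0
```

Run:
```python
from h import *
go([.605,-.122,.034],YAW+np.pi/2)
```

```text
t 13.13 p [ 0.6046 -0.1252  0.0438] yaw 1.549 tilt [ 0.002  -0.0006] F [-0.1 -0.2  0.3] w 0.0342
w [0.0007, 0.0002, -0.003] d [0.0127, 0.0012, 0.0392]
```

>>> send_rows --increments '[0,0,-0.003,0,0,0.02,0.4,0,0,-0.003,0,0,0.038,0.4,0,0,-0.003,0,0,0.038,0.4]'

```text
time: 13.38
position: [0.6042, -0.125, 0.0332]
tool_rot: [2.233, 2.208, 0.001]
force: [-0.6, -0.1, 0.7]
gripper_width: 0.034
grip_force: 0.3
```

Run:
```python
from h import *
go([.605,-.102,.034],YAW+np.pi/2)
```

```text
t 13.38 p [ 0.6042 -0.125   0.0332] yaw 1.5598 tilt [ 0.0012 -0.0004] F [-0.6 -0.1  0.7] w 0.034
w [0.0004, 0.0001, 0.0005] d [0.0922, 0.0021, -0.003]
```

Grip 0.3 N: tips near the bed; raise 0.75 mm and push along the fence.

>>> send_rows --increments '[0,0,0,0.02,0,-0.003,0.4,0,0,0,0.04,0,-0.003,0.4,0,0,0,0.06,0,-0.003,0.4,0,0,0,0.08,0,-0.003,0.4,0,0,0,0.1,0,-0.003,0.4]'

```text
time: 13.8
position: [0.604, -0.0992, 0.0336]
tool_rot: [-2.233, -2.21, 0.0]
force: [0.2, 0.0, -1.1]
gripper_width: 0.0341
grip_force: 0.1
```

>>> send_rows --increments '[0,0,0,0.024,0,0,0.4,0,0,0,0.048,0,0,0.4,0,0,0,0.072,0,0,0.4,0,0,0,0.096,0,0,0.4,0,0,0,0.12,0,0,0.4]'

```text
time: 14.22
position: [0.6043, -0.0693, 0.0337]
tool_rot: [-2.233, -2.21, -0.0]
force: [-0.1, -1.0, -0.5]
gripper_width: 0.0344
grip_force: 0.1
```

Run:
```python
from h import *
go([.607,-.065,.034],YAW+np.pi/2)
im,_=robot.camera('scene')
r,p=board('scene',im,(235,190,360,270));print(r,p.round().tolist())
```

```text
t 14.22 p [ 0.6043 -0.0693  0.0337] yaw 1.5602 tilt [0. 0.] F [-0.1 -1.  -0.5] w 0.0344
w [0.0, -0.0, 0.0006] d [0.0171, 0.0104, -0.0012]
((610.8676147460938, -4.343955993652344), (110.9596176147461, 82.25863647460938), 89.18218994140625) [[569.0, -59.0], [651.0, -60.0], [653.0, 51.0], [571.0, 52.0]]
```

>>> send_rows --increments '[0,0,0,0.028,0,0,0.4,0,0,0,0.056,0,0,0.4,0,0,0,0.084,0,0,0.4,0,0,0,0.112,0,0,0.4,0,0,0,0.14,0,0,0.4]'

```text
time: 14.68
position: [0.6047, -0.0341, 0.0337]
tool_rot: [-2.233, -2.21, -0.0]
force: [-0.0, -0.8, 0.2]
gripper_width: 0.0344
grip_force: 0.2
```

>>> send_rows --increments '[0,0,0,0.028,0,0,0.4,0,0,0,0.056,0,0,0.4,0,0,0,0.084,0,0,0.4,0,0,0,0.112,0,0,0.4,0,0,0,0.14,0,0,0.4]'

```text
time: 15.1
position: [0.6051, 0.0008, 0.0337]
tool_rot: [2.233, 2.21, 0.0]
force: [-0.5, -1.0, 0.2]
gripper_width: 0.034
grip_force: 0.2
```

>>> send_rows --increments '[0,0,0,0.028,0,0,0.4,0,0,0,0.056,0,0,0.4,0,0,0,0.084,0,0,0.4,0,0,0,0.112,0,0,0.4,0,0,0,0.14,0,0,0.4]'

```text
time: 15.52
position: [0.6054, 0.0358, 0.0337]
tool_rot: [-2.233, -2.209, -0.0]
force: [0.5, 0.2, -0.2]
gripper_width: 0.0342
grip_force: 0.2
```

>>> send_rows --increments '[0,0,0,0.028,0,0,0.4,0,0,0,0.056,0,0,0.4,0,0,0,0.084,0,0,0.4,0,0,0,0.112,0,0,0.4,0,0,0,0.14,0,0,0.4]'

```text
time: 15.93
position: [0.6058, 0.0708, 0.0337]
tool_rot: [-2.233, -2.21, 0.0]
force: [-0.1, -0.8, -0.6]
gripper_width: 0.0343
grip_force: 0.2
```

Run:
```python
from h import *
go([.607,.088,.034],YAW+np.pi/2)
im,_=robot.camera('scene')
r,p=board('scene',im,(235,190,400,290));print(r,p.round().tolist())
```

```text
t 15.93 p [0.6058 0.0708 0.0337] yaw 1.5601 tilt [-0.  0.] F [-0.1 -0.8 -0.6] w 0.0343
w [-0.0, -0.0, 0.0006] d [0.0689, 0.0039, -0.0012]
((736.60302734375, 35.55186462402344), (348.1655578613281, 60.89671325683594), 89.2857666015625) [[704.0, -138.0], [765.0, -139.0], [769.0, 209.0], [708.0, 210.0]]
```

>>> send_rows --increments '[0,0,0,0.012,0,0,0.4,0,0,0,0.024,0,0,0.4,0,0,0,0.036,0,0,0.4,0,0,0,0.044,0,0,0.4,0,0,0,0.052,0,0,0.4]'

```text
time: 16.4
position: [0.606, 0.0831, 0.0337]
tool_rot: [2.233, 2.209, -0.0]
force: [-0.4, 0.1, -0.1]
gripper_width: 0.0339
grip_force: 0.1
```

>>> send_rows --increments '[0,0,0,0.004,0,0,0.4,0,0,0,0.008,0,0,0.4]'

```text
time: 16.57
position: [0.606, 0.0851, 0.0337]
tool_rot: [-2.233, -2.209, 0.0]
force: [-0.2, -0.2, 0.1]
gripper_width: 0.0341
grip_force: 0.1
```

Run:
```python
from h import *
st()
im,_=robot.camera('scene')
cv2.imwrite('pics/d.png',cv2.resize(im[170:290,275:425,::-1],None,fx=5,fy=5))
```

```text
t 16.57 p [0.606  0.0851 0.0337] yaw 1.56 tilt [-0.0001  0.    ] F [-0.2 -0.2  0.1] w 0.0341
```

View pics/d.png

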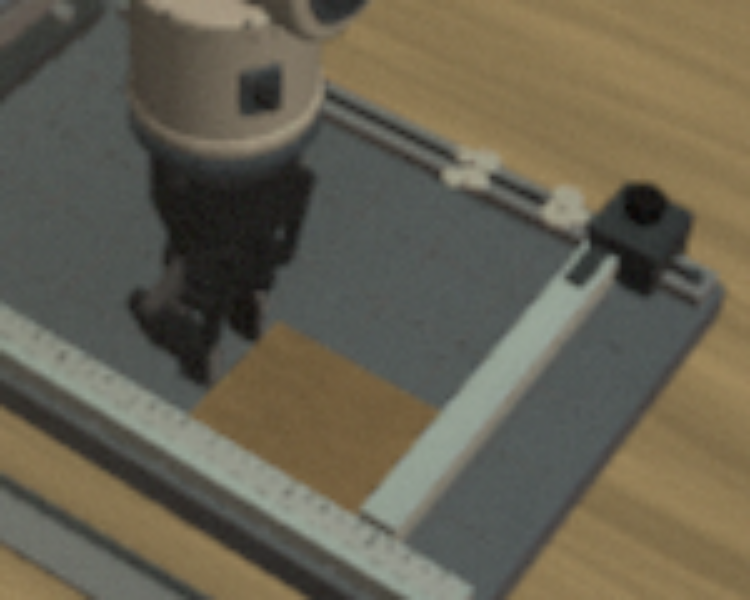

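The board (about 190–440, 320–510 in the crop) sits along the fence and almost at the gauge. I'll creep on to contact.

>>> send_rows --increments '[0,0,0,0.003,0,0,0.4,0,0,0,0.006,0,0,0.4]'

```text
time: 16.78
position: [0.606, 0.0865, 0.0337]
tool_rot: [2.233, 2.209, -0.0]
force: [-1.0, -0.2, -0.4]
gripper_width: 0.0343
grip_force: 0.1
```

>>> send_rows --increments '[0,0,0,0.003,0,0,0.4,0,0,0,0.006,0,0,0.4]'

```text
time: 16.95
position: [0.606, 0.088, 0.0337]
tool_rot: [-2.233, -2.209, 0.0]
force: [-1.8, -5.1, 0.2]
gripper_width: 0.0341
grip_force: 2.6
```

>>> send_rows --increments '[0,0,0,0.002,0,0,0.4,0,0,0,0.002,0,0,0.4]'

```text
time: 17.12
position: [0.6058, 0.0881, 0.0337]
tool_rot: [2.233, 2.21, -0.001]
force: [-1.5, -5.9, 1.0]
gripper_width: 0.0341
grip_force: 2.7
```

>>> send_rows --increments '[0,0,0,-0.02,0,0,0.4,0,0,0,-0.08,0,0,0.4,0,0,0,-0.16,0,-0.1,0.4,0,0,0,-0.3,0,-0.3,0.4,0,0,0,-0.4,0,-0.3,0.4]'

```text
time: 17.53
position: [0.6058, -0.012, 0.1116]
tool_rot: [2.23, 2.21, 0.003]
force: [1.4, 0.5, 1.2]
gripper_width: 0.0345
grip_force: 0.0
```

>>> send_rows --increments '[0,0,0,-0.4,0.4,0,0.4,0,0,0,-0.4,0.4,0,0.4,0,0,0,-0.4,0.4,0,0.4,0,0,0,-0.4,0.4,0,0.4]'

```text
time: 17.87
position: [0.7066, -0.1181, 0.1091]
tool_rot: [2.234, 2.204, 0.002]
force: [-0.8, 0.0, 0.2]
gripper_width: 0.0345
grip_force: 0.0
```

Run:
```python
from h import *
st()
t=robot.camera('top')[0];s=robot.camera('scene')[0]
for n,im,b in(('top',t,(245,155,320,215)),('scene',s,(275,210,366,272))):
    r,p=board(n,im,b);print(n,r,p.round(1).tolist())
    for k,A,B,sd,z in(('fence',(.6605,.1),(.6615,.19),(-1,0),.052),('gauge',(.49,.21),(.64,.209),(0,-1),.055)):
        l,e=edges(n,im,np.array(A),np.array(B),sd,z);print(k,l.round(4),e)
cv2.imwrite('pics/e.png',np.hstack([cv2.resize(t[145:245,225:315,::-1],None,fx=4,fy=4),cv2.resize(s[190:290,300:400,::-1],None,fx=4,fy=4)]))
```

```text
t 17.87 p [ 0.7066 -0.1181  0.1091] yaw 1.5575 tilt [ 0.0029 -0.0014] F [-0.8  0.   0.2] w 0.0345
top ((634.1492309570312, 154.78623962402344), (109.12300109863281, 51.76130294799805), 88.3956298828125) [[606.7999877929688, 101.0], [658.5, 99.5], [661.5, 208.60000610351562], [609.7999877929688, 210.10000610351562]]
fence [ 0.0155 -0.9999  0.6621  0.1502] 0.0010874347
gauge [0.9991 0.0415 0.5698 0.2089] 0.007132755
scene ((612.8067626953125, 149.5770263671875), (103.90843200683594, 82.77497100830078), 89.18233489990234) [[570.7000122070312, 98.19999694824219], [653.4000244140625, 97.0], [654.9000244140625, 200.89999389648438], [572.2000122070312, 202.10000610351562]]
fence [0.0109 0.9999 0.6619 0.163 ] 0.0008027592
gauge [ 0.9999 -0.0133  0.565   0.2088] 0.0008246895
```

View pics/e.png

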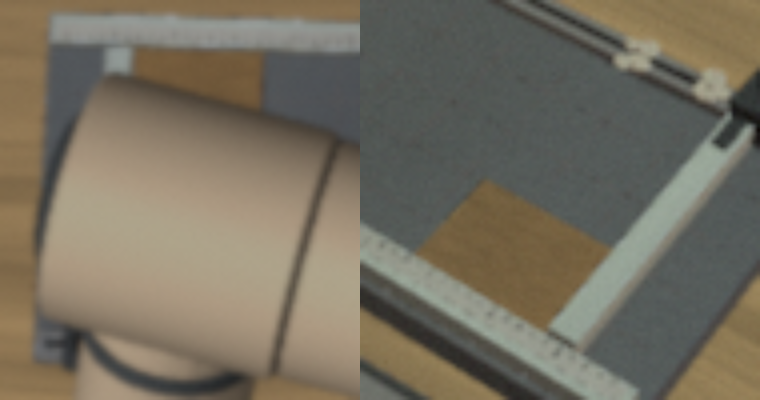

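>>> send_rows --increments '[0,0,0,0,0,-0.2,0.4,0,0,0,0,0,-0.2,0.4,0,0,0,0,0,-0.2,0.4]'

```text
time: 18.22
position: [0.705, -0.1133, 0.1623]
tool_rot: [2.23, 2.206, 0.004]
force: [-0.1, -0.3, -0.5]
gripper_width: 0.034
grip_force: 0.0
```

```bash
python3 -c "
from station import robot
print(robot.close_job())"
```

```text
the job is handed in; nothing more can be done
None
```

I handed the job in at about 18 s: the gauge is home against its stop (wrist force peaked at about 40 N, close to the 45 N limit), the board is flush in the corner to within about 1 mm by camera and contact force, and the arm kept clear of the bystanders; no verdict was returned.

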